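# Make up two sample-preparation kits for the digestion bench

### The arm

A 6-joint arm with a two-finger parallel gripper is mounted at the origin on the work surface. World frame = base frame: x ahead of the robot, y to its left, z up, the work surface at z = 0. Lengths are in m, angles in rad, forces in N, time in s.
With the tool pointing down it reaches from about 0.4 to 0.825 m from the base axis. Payload 7 kg.
Tool frame: the origin (TCP) lies at the centre of the arm's flange, where the gripper is bolted on; the fingertips stand 178 mm ahead of it and the grasp point (between the pads) lies 159 mm ahead of it; z points along the fingers, y is the direction in which the jaws open and shut (so a half turn about z gives the same grasp; the last joint's range is limited). The gripper opens to 88 mm and grips with 3 to 60 N. Pads are 19 mm wide; open, the fingers measure 130 mm over their backs; the gripper's body (78 mm by 193 mm) begins 47 mm behind the grasp point.
Start: joints at [1.52, 0.359, 0.012, 0, -1.224, -0.288], TCP at [0.224, 0.637, 0.405] pointing down, gripper open.
Joint ranges: [-3.07, 3.07], [-1.43, 2.12], [-1.02, 1.25], [-3.03, 1.67], [-3.05, -0], [-3.03, 3.03]. Speed limits (rad/s): [2.39, 2.39, 3.01, 3.14, 3.14, 3.14].

### API

Orientations are given as [roll, pitch, yaw] about the fixed x, y, z axes, in that order (R = Rz(yaw) Ry(pitch) Rx(roll)).
In Python, from station import * gives the robot as it stands.
- The arm moves only by the tool send_rows, never from a script. Its argument "motion" is a list of rows, each an object with "offset": the shift along the tool's x, y, z in cm, a list of three; "turn": the turn about the tool's z in degrees. In form: [{"offset": [x, y, z], "turn": turn}, ...]. A call has 1 to 8 rows; each row is the pose to reach, as a shift and turn from the pose commanded when the call began, along the tool's axes at that moment; what a row does not reach only later rows make up. A row lasts 1/10 s, in which the tool goes at most 50 mm and 8.59 degrees, less where a joint would pass 70% of its speed; a pose out of reach is approached as far as the arm can. A call with a gripper value outside its range is refused whole. "hand" is the opening, from -1 (shut) to 1 (fully open), set as the call begins (left out, the last holds). The fingers move at their own pace and stop on an object; "squeeze" is the grip in N (left out, the last holds). Time passes only in rows, so rows that repeat a pose let the fingers close. It gives the time, the measured TCP pose, the force and the opening at its end, in the units of the state.
- get_state(): the state, without advancing time (a new reading comes with each control period).
- grab_frame(name): name is "scene" or "top" or "wrist"; returns a dict with "frame" (384x512x3 uint8, blue, green, red), "range_z" (384x512 float32, m along the optical axis (not along the pixel's ray), 0 where there is no reading), "vertical_fov" (degrees; the focal length in pixels is half the picture's height over the tangent of half this angle, whatever the lens; pixels are square), "cx", "cy" (the principal point, pixels), "cam_to_world" (4x4, takes a point from camera to world coordinates). Camera axes: x right, y up, looking along -z (the intrinsics and any distortion apply to the point x, -y, -z); pixel columns grow to the right and rows downward; lengths in m; the calibration is good to about 2 mm. The wrist camera is an equidistant fisheye: a pixel r from the principal point sees the ray r / f radians off the axis. A picture is of the moment at which its call begins.
- job_done(): hands the job in, once; it reports no verdict.
The state is a dict: "t": time; "q": joint angles; "qd": joint speeds; "joint_efforts": joint torques, N m; "eef_pos": TCP position; "ee_rot": TCP orientation; "force": force on the tool from outside, world axes, zero at the start; "moment": the same for the moment, N m; "width": finger opening in m.
Only numpy, scipy, OpenCV 4.12 (cv2) and the standard library are available. Lean on these libraries where they do the work, as an engineer would, in place of code of your own. Each camera call takes 0.05 s, during which the arm holds its last target. There are 200 camera calls.

### The job

Make up two kits from the glassware and containers in the middle of the bench. In the three-bay tray put the largest conical flask in the bay at the handle end, the beaker in the middle bay and the slim bottle in the bay at the other end; in the two-bay tray put the squat jar in the bay at the handle end and the smallest conical flask in the other. Set each one down gently, not dropped, standing upright on the tray floor, and leave the medium flask, the measuring cylinder and the porcelain dish standing where they are.

Things in the scene. Friction and masses are not known exactly. Their poses are not given: they have to be found in the camera images.
- tray_three: Fixed grey plastic kit tray with pale floor and THREE equal bays in a row, 268 x 96 mm outside, 14 mm high, floor 4 mm thick, walls and dividers 4 mm thick. Origin: centre of its underside; x runs along the tray, z up. A steel loop handle (60 mm wide, sticking out 32 mm, below rim height) is at its -x end. Bay centres at x = -88 mm (the handle end), 0 (middle) and +88 mm (other end), y = 0; each bay is 84 x 88 mm inside. Lies to the left or the right of the stock.
- tray_two: Fixed grey plastic kit tray with pale floor and TWO equal bays, 268 x 96 mm outside, 14 mm high, floor 4 mm thick, walls and divider 4 mm thick. Origin: centre of its underside; x runs along the tray, z up. A steel loop handle (60 mm wide, sticking out 32 mm, below rim height) is at its +x end. Bay centres at x = +66 mm (the handle end) and -66 mm (other end), y = 0; each bay is 128 x 88 mm inside. Lies on the other side of the stock.
- flask_large: The largest of three conical flasks: a stoppered conical flask of clear glass with a black rubber stopper, standing upright: 106 mm high, base diameter 66 mm, straight neck of diameter 30 mm from 63 to 94 mm above the foot, then a 33 mm wide lip and a 9 mm high stopper. About 0.1 kg. Origin: centre of its underside; z up. Grip by the neck.
- flask_small: The smallest of three conical flasks: a stoppered conical flask of clear glass with a black rubber stopper, standing upright: 70 mm high, base diameter 40 mm, straight neck of diameter 22 mm from 27 to 58 mm above the foot, then a 25 mm wide lip and a 9 mm high stopper. About 0.04 kg. Origin: centre of its underside; z up. Grip by the neck.
- beaker: Open straight-sided beaker of clear glass, outer diameter 50 mm from foot to rim, 72 mm high, wall 3 mm, empty, standing upright. About 0.06 kg. Origin: centre of its underside; z up.
- slim_bottle: Slim white plastic sample bottle, upright: diameter 34 mm up to 68 mm, a shoulder, then a cap of diameter 27 mm from 80 to 100 mm, its top. About 0.06 kg. Origin: centre of its underside; z up.
- jar: Squat white plastic jar with a wide screw cap, upright: diameter 60 mm up to 44 mm, cap diameter 56 mm from 47 to 68 mm, its top. About 0.12 kg. Origin: centre of its underside; z up.
- flask_medium: Not wanted, to be left standing: the middle-sized of three conical flasks: a stoppered conical flask of clear glass with a black rubber stopper, standing upright: 88 mm high, base diameter 53 mm, neck 26 mm. Origin: centre of its underside.
- cylinder: Not wanted, to be left standing: a thin glass measuring cylinder, 17 mm diameter, on a 42 mm wide white hexagonal foot, 100 mm high. Origin: centre of its underside. Nothing else stands between the trays. Other equipment stands only beyond the trays and the stock, under 140 mm high, but for a 0.6 m tall digester on the far right, some 0.4 m beyond the right-hand tray.
- dish: Not wanted, to be left standing: a shallow white porcelain bowl, 72 mm diameter, 32 mm high. Origin: centre of its underside. All eight stock pieces stand upright on the bench (height 0) in two crosswise rows about 150 mm apart, about 100 mm between neighbours in a row.
Things that resemble listed ones, but are neither listed nor needed, are in the scene too. What is shaped like the beaker but brown, purple or red is not meant.

How it is judged:
By the outcome, as a careful person would: the job done as asked, in the order asked, and still so for the second after the job is handed in, with the robot touching nothing.
It also fails if it takes over 112 s, if anything falls off the work surface, if the arm or the gripper's body presses on something with over 40 N, if the wrist force passes 120 N, or if a joint passes its speed limit or range.

## Working session

There is one attempt and no reset: what is moved stays moved. The work goes in short steps, Python scripts to look and compute and a tool call to move; the robot and the scene stay as the last step left them, time stands still between calls to the robot, and variables do not carry over. Pictures are saved under pics/ and viewed, about 12 in all and at most 16, crops included, and the job is handed in when it is done.

Besides the shell and the picture viewer there is one more tool, called after "Request:" by a JSON object that holds its "op" and its "data", one argument or row to a line. send_rows: Moves the arm, as the interface text tells. Its arguments: {"type":"object","properties":{"motion":{"type":"array"},"hand":{"type":"number"},"squeeze":{"type":"number"}},"required":["motion"]}

```bash
mkdir -p pics; ls; python3 - <<'E'
from station import *
import cv2,numpy as np
for n in("scene","top"):
    g=grab_frame(n); cv2.imwrite(f"pics/{n}0.png",cv2.resize(g["frame"],(800,600),interpolation=cv2.INTER_CUBIC)); np.savez(f"{n}0.npz",**g)
    print(n,g["vertical_fov"],g["cx"],g["cy"],np.round(g["cam_to_world"],3).tolist(),(g["range_z"]>0).mean())
print(get_state())
E
```

```text
pics
scene 49.18662024400096 259.313400169263 198.20821983785305 [[0.772, -0.383, 0.508, 1.119], [0.636, 0.453, -0.625, -0.637], [0.009, 0.805, 0.593, 0.64], [0.0, 0.0, 0.0, 1.0]] 0.9958902994791666
top 51.56314925845235 249.60494404311876 190.91280563085124 [[-0.008, 0.999, -0.054, 0.556], [-0.999, -0.006, 0.033, 0.019], [0.033, 0.054, 0.998, 1.053], [0.0, 0.0, 0.0, 1.0]] 0.9959869384765625
{'t': 0.1, 'q': array([ 1.52008453e+00,  3.59337463e-01,  1.11626378e-02, -3.49118705e-04,
       -1.22409719e+00, -2.88143592e-01]), 'qd': array([-0.00075407,  0.00020924,  0.00139196,  0.00060375, -0.0005954 ,
       -0.00053796]), 'joint_efforts': array([-3.12265642e-03, -5.84164524e+01,  2.93751258e+01,  7.01561540e+00,
        1.01172575e-02, -5.90204877e-05]), 'eef_pos': array([0.22428532, 0.636469  , 0.40379979]), 'ee_rot': array([ 3.14008453e+00, -1.04713751e-04, -3.38974177e-01]), 'force': array([-0.48293636,  0.78274455, -0.75317079]), 'moment': array([ 0.00914133, -0.00311452,  0.03825252]), 'width': 0.08780770641968014}
```

View pics/top0.png

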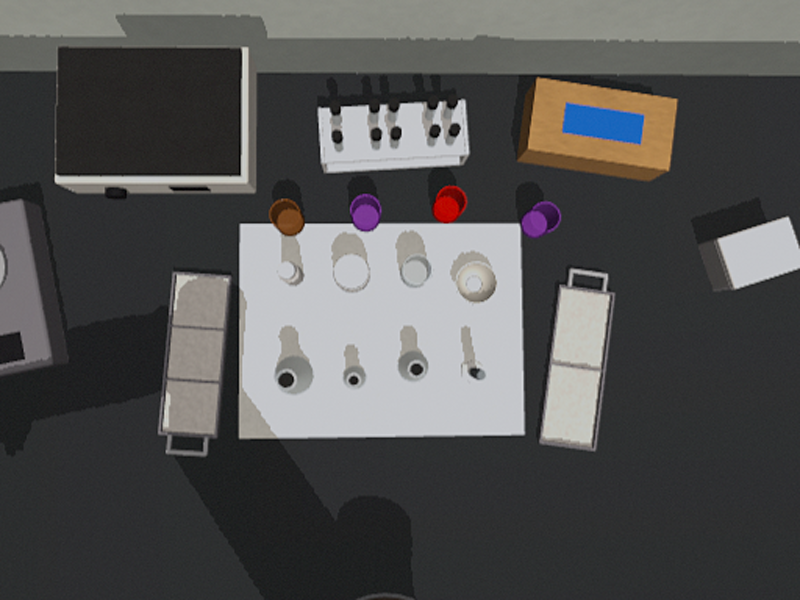

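View pics/scene0.png

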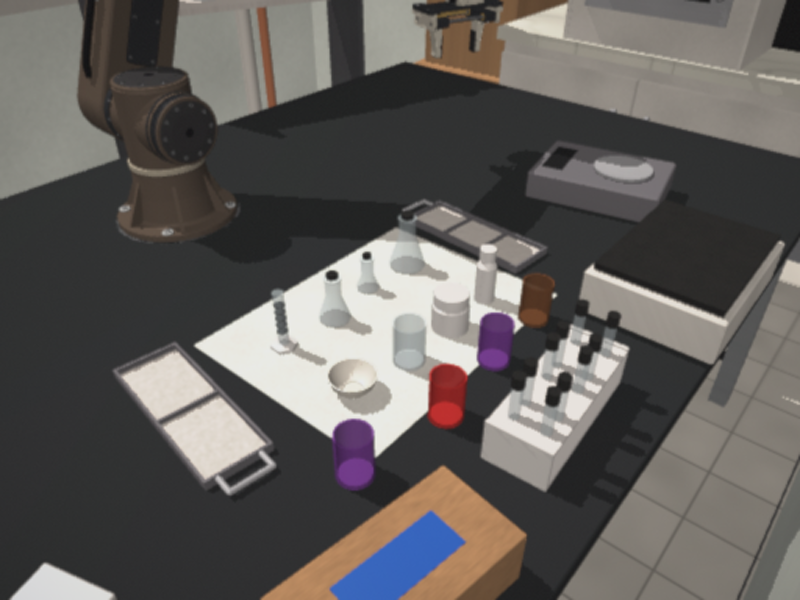

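The top view shows tray_three on the left (handle at the bottom, near the robot) and tray_two on the right (handle at the far end). In 800-px coordinates the stoppers are at: large (286,380), small (353,380), medium (417,369). The cylinder is at (475,373), bottle (290,272), jar (351,272), beaker (415,270) and dish (474,281).

```bash
cat > h.py <<'E'
import numpy as np,cv2
def rays(g,uv):
    uv=np.atleast_2d(np.asarray(uv,float)); H=g["frame"].shape[0]
    f=H/2/np.tan(np.radians(float(g["vertical_fov"]))/2)
    x=(uv[:,0]-g["cx"])/f; y=(uv[:,1]-g["cy"])/f
    M=g["cam_to_world"]; return M[:3,3],np.c_[x,-y,-np.ones(len(x))]@M[:3,:3].T
def onz(g,uv,z):
    o,d=rays(g,uv); return o+d*((z-o[2])/d[:,2])[:,None]
def cloud(g):
    H,W=g["range_z"].shape; v,u=np.mgrid[:H,:W]
    o,d=rays(g,np.c_[u.ravel(),v.ravel()]); return (o+d*g["range_z"].reshape(-1,1)).reshape(H,W,3)
E
cat > m.py <<'E'
from h import *
g=dict(np.load("top0.npz")); P=cloud(g); F=g["frame"].astype(int); k=1/1.5625
for n,u,v,h in [("large",286,380,.106),("small",353,380,.070),("medium",417,369,.088),("cyl",475,373,.1),("bottle",290,270,.1),("jar",351,272,.068),("beaker",415,270,.072),("dish",474,281,.032)]:
    u*=k;v*=k;a=P[int(v)-14:int(v)+15,int(u)-14:int(u)+15]; z=a[...,2]
    fr=F[int(v)-14:int(v)+15,int(u)-14:int(u)+15]; m=fr.max(2)<60
    ys,xs=np.nonzero(m); c=onz(g,[[xs.mean()+int(u)-14,ys.mean()+int(v)-14]],h)[0] if m.any() else None
    t=a[(z>h-.01)&(z<h+.02)]
    print(n,"zmax %.3f"%z.max(),"depth top",t.shape[0],np.round([(t.min(0)+t.max(0))/2,t.max(0)-t.min(0)],3).tolist() if len(t) else None,"dark",m.sum(),np.round(c,3) if c is not None else None)
# trays: pale floor bays
S=g["frame"].max(2)
bp=P; 
for nm,(u0,u1,v0,v1) in {"three":(150,240,262,465),"two":(532,625,262,460)}.items():
    u0,u1,v0,v1=[int(q*k) for q in(u0,u1,v0,v1)]
    m=(g["frame"][v0:v1,u0:u1].min(2)>95).astype(np.uint8); m=cv2.morphologyEx(m,cv2.MORPH_OPEN,np.ones((3,3)))
    cs,_=cv2.findContours(m,cv2.RETR_EXTERNAL,cv2.CHAIN_APPROX_NONE)
    for c in cs:
        if cv2.contourArea(c)<300: continue
        w=onz(g,c[:,0]+[u0,v0],.004); r=cv2.minAreaRect(w[:,:2].astype(np.float32)*1000); print(nm,[np.round(q,1) for q in r])
    z=P[v0:v1,u0:u1,2]; zz=(z>.009)&(z<.03); w=P[v0:v1,u0:u1][zz]; print("rim",len(w),np.median(z),[np.round(q,1) for q in cv2.minAreaRect(w[:,:2].astype(np.float32)*1000)] if len(w)>4 else 0)
E
python3 m.py
```

```text
large zmax 1.053 depth top 114 [[0.487, 0.148, 0.102], [0.029, 0.031, 0.013]] dark 64 [0.486 0.146 0.106]
small zmax 0.073 depth top 57 [[0.482, 0.046, 0.067], [0.022, 0.02, 0.013]] dark 21 [0.482 0.046 0.07 ]
medium zmax 1.053 depth top 76 [[0.499, -0.052, 0.085], [0.024, 0.025, 0.013]] dark 38 [ 0.499 -0.052  0.088]
cyl zmax 1.053 depth top 42 [[0.49, -0.152, 0.096], [0.017, 0.015, 0.012]] dark 23 [ 0.494 -0.139  0.1  ]
bottle zmax 1.053 depth top 101 [[0.654, 0.148, 0.097], [0.025, 0.026, 0.011]] dark 0 None
jar zmax 1.053 depth top 390 [[0.655, 0.049, 0.066], [0.055, 0.052, 0.015]] dark 0 None
beaker zmax 1.053 depth top 87 [[0.658, -0.056, 0.068], [0.048, 0.048, 0.012]] dark 0 None
dish zmax 1.053 depth top 174 [[0.639, -0.156, 0.029], [0.068, 0.068, 0.013]] dark 0 None
three [array([525., 310.]), array([ 88.3, 265. ]), np.float64(85.4)]
rim 759 0.001961306577903388 [array([508.2, 311.1]), array([ 97.6, 299.5]), np.float64(85.5)]
two [array([ 497.9, -328.9]), array([ 89.1, 275.3]), np.float64(81.3)]
rim 667 0.0014549218727938351 [array([ 512.1, -331. ]), array([ 98. , 299.4]), np.float64(81.4)]
```

Request:
{"op": "send_rows", "data": {
  "motion": [
    {"offset": [2.5,2.2,0.3],"turn": -3},
    {"offset": [6,5.5,0.8],"turn": -7},
    {"offset": [9.8,9,1.3],"turn": -11},
    {"offset": [13.5,12.5,1.8],"turn": -15},
    {"offset": [17,16,2.3],"turn": -19.4},
    {"offset": [20.5,19,2.8],"turn": -19.4},
    {"offset": [23.5,21.5,3.2],"turn": -19.4},
    {"offset": [25.4,23.1,3.4],"turn": -19.4}
  ],
  "hand": 1,
  "squeeze": 15
}}

```text
t: 0.9
eef_pos: [0.3877, 0.3316, 0.3702]
ee_rot: [3.141, 0.001, -0.002]
force: [0.8, 0.8, 0.0]
width: 0.0876
```

```bash
python3 -c "
from station import *
s=get_state();print(s['t'],s['q'].round(3),s['eef_pos'].round(4),s['ee_rot'].round(4),s['force'].round(2))"
```

```text
0.9 [ 1.093  0.114 -0.396 -0.    -1.062  0.476] [0.3877 0.3316 0.3702] [ 3.1409e+00  6.0000e-04 -1.6000e-03] [0.83 0.82 0.  ]
```

Request:
{"op": "send_rows", "data": {
  "motion": [
    {"offset": [1.5,2.5,0.3],"turn": 0},
    {"offset": [3.5,6.5,0.8],"turn": 0},
    {"offset": [5.5,10.5,1.2],"turn": 0},
    {"offset": [7.5,14.5,1.6],"turn": 0},
    {"offset": [9.3,17.3,2],"turn": 0},
    {"offset": [9.9,18.4,2],"turn": 0},
    {"offset": [9.9,18.4,2],"turn": 0}
  ]
}}

```text
t: 1.6
eef_pos: [0.4865, 0.149, 0.3503]
ee_rot: [3.141, 0.001, -0.003]
force: [0.3, -0.5, -0.1]
width: 0.0876
```

```bash
python3 - <<'E'
from station import *
import cv2,numpy as np
g=grab_frame("wrist"); np.savez("w1.npz",**g); s=get_state(); print(s['eef_pos'].round(4),s['ee_rot'].round(4),s['force'].round(2))
print(g["vertical_fov"],g["cx"],g["cy"],np.round(g["cam_to_world"],3).tolist())
cv2.imwrite("pics/w1.png",g["frame"])
E
```

```text
[0.4862 0.1499 0.3505] [ 3.1414e+00  4.0000e-04 -2.1000e-03] [-0.89  0.07  0.24]
65.70646984690485 257.9319592268773 191.929101881474 [[-0.003, 0.955, 0.296, 0.566], [-1.0, -0.003, -0.0, 0.148], [0.001, -0.296, 0.955, 0.332], [0.0, 0.0, 0.0, 1.0]]
```

View pics/w1.png

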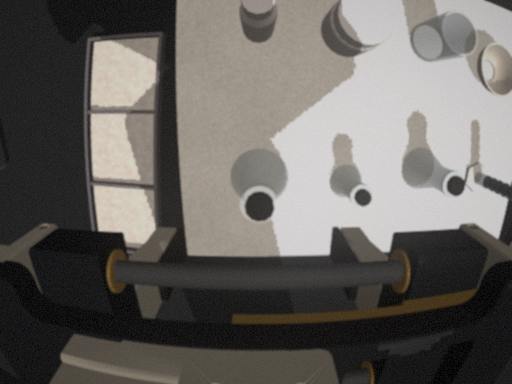

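Wrist view: the large flask's stopper is at (260,207), midway between the fingers (about 155 and 355). The small flask's stopper is at (362,196). I'll check these by casting fisheye rays.

```bash
cat >> h.py <<'E'
def fonz(g,uv,z):
    uv=np.atleast_2d(np.asarray(uv,float)); f=192/np.tan(np.radians(float(g["vertical_fov"]))/2)
    d=uv-[g["cx"],g["cy"]]; r=np.hypot(*d.T)+1e-9; th=r/f
    c=np.c_[np.sin(th)*d[:,0]/r,-np.sin(th)*d[:,1]/r,-np.cos(th)]; M=g["cam_to_world"]
    w=c@M[:3,:3].T; o=M[:3,3]; return o+w*((z-o[2])/w[:,2])[:,None]
E
python3 - <<'E'
from h import *
g=dict(np.load("w1.npz")); F=g["frame"]
for n,u,v,h in [("large",259,207,.106),("small",362,196,.07),("medium",454,183,.088)]:
    m=F[v-18:v+19,u-18:u+19].max(2)<50; _,l,st,c=cv2.connectedComponentsWithStats(m.astype(np.uint8)); i=l[18,18]
    print(n,st[i],fonz(g,c[i]+[u-18,v-18],h).round(4))
c=np.array([[92,40],[159,37],[155,108],[92,109],[92,114],[155,114],[153,182],[95,180],[97,187],[152,187]])
print(fonz(g,c,.004).round(3).tolist())
E
```

```text
large [   0    0   37   37 1339] [[0.4834 0.1467 0.106 ]]
small [   0    0   37   37 1369] [[0.4807 0.0472 0.07  ]]
medium [   0    0   37   37 1369] [[ 0.4994 -0.0481  0.088 ]]
[[0.656, 0.346, 0.004], [0.646, 0.258, 0.004], [0.564, 0.264, 0.004], [0.57, 0.348, 0.004], [0.564, 0.348, 0.004], [0.557, 0.264, 0.004], [0.477, 0.273, 0.004], [0.481, 0.354, 0.004], [0.472, 0.352, 0.004], [0.471, 0.275, 0.004]]
```

The wrist view agrees with the top view to about 3 mm, on both the stoppers and the tray. I'll descend onto the neck and close.

Request:
{"op": "send_rows", "data": {
  "motion": [
    {"offset": [0,0.1,2],"turn": 0},
    {"offset": [-0.1,0.1,5],"turn": 0},
    {"offset": [-0.1,0.1,8],"turn": 0},
    {"offset": [-0.1,0.1,10],"turn": 0},
    {"offset": [-0.1,0.1,10.9],"turn": 0},
    {"offset": [-0.1,0.1,10.9],"turn": 0}
  ]
}}

```text
t: 2.25
eef_pos: [0.4846, 0.15, 0.2409]
ee_rot: [3.14, 0.002, 0.001]
force: [-0.1, -0.6, -0.6]
width: 0.0878
```

Request:
{"op": "send_rows", "data": {
  "motion": [
    {"offset": [0,0,0],"turn": 0},
    {"offset": [0,0,0],"turn": 0},
    {"offset": [0,0,0],"turn": 0},
    {"offset": [0,0,0],"turn": 0},
    {"offset": [0,0,0],"turn": 0},
    {"offset": [0,0,0],"turn": 0},
    {"offset": [0,0,0],"turn": 0},
    {"offset": [0,0,0],"turn": 0}
  ],
  "hand": -1,
  "squeeze": 15
}}

```text
t: 3.05
eef_pos: [0.4851, 0.1492, 0.2417]
ee_rot: [3.141, 0.0, -0.0]
force: [0.1, -0.9, 1.3]
width: 0.0314
```

Request:
{"op": "send_rows", "data": {
  "motion": [
    {"offset": [0,0,-1],"turn": 0},
    {"offset": [0,0,-3],"turn": 0},
    {"offset": [0,-1,-5],"turn": 0},
    {"offset": [-1,-3,-6],"turn": 0},
    {"offset": [-2,-6.5,-6],"turn": 0},
    {"offset": [-3,-10,-6],"turn": 0},
    {"offset": [-4,-13.5,-6],"turn": 0},
    {"offset": [-4.8,-16,-6],"turn": 0}
  ]
}}

```text
t: 3.85
eef_pos: [0.4365, 0.3112, 0.3025]
ee_rot: [-3.141, -0.001, 0.001]
force: [0.9, -0.2, -1.2]
width: 0.0314
```

Request:
{"op": "send_rows", "data": {
  "motion": [
    {"offset": [-0.1,-0.8,0],"turn": 0},
    {"offset": [-0.1,-1,0.5],"turn": 0},
    {"offset": [-0.1,-1,2],"turn": 0},
    {"offset": [-0.1,-1,3.5],"turn": 0},
    {"offset": [-0.1,-1,4.3],"turn": 0},
    {"offset": [-0.1,-1,4.3],"turn": 0}
  ]
}}

```text
t: 4.45
eef_pos: [0.4361, 0.3181, 0.2575]
ee_rot: [3.139, 0.002, -0.001]
force: [-0.1, 0.0, -1.2]
width: 0.0313
```

```bash
python3 - <<'E'
from station import *
import cv2,numpy as np
g=grab_frame("wrist"); np.savez("w2.npz",**g); h=grab_frame("scene"); s=get_state(); print(s['eef_pos'].round(4),s['ee_rot'].round(4),s['force'].round(2),s['width'])
cv2.imwrite("pics/w2.png",np.hstack([cv2.resize(g["frame"],(400,300)),cv2.resize(h["frame"][90:240,180:380],(400,300))]))
E
```

```text
[0.4365 0.3189 0.2589] [ 3.1414e+00 -1.0000e-04 -7.0000e-04] [ 0.18 -0.25 -0.61] 0.03156231540014653
```

View pics/w2.png

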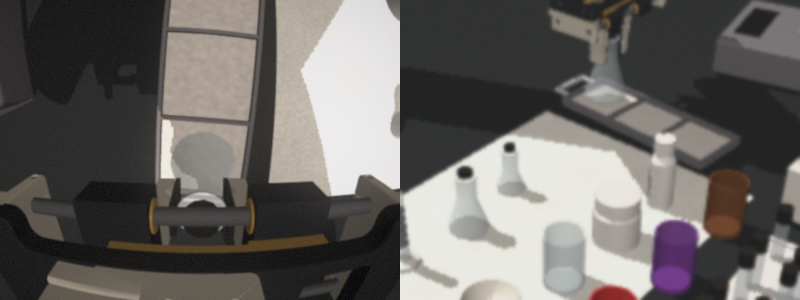

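The flask hangs upright over the handle bay. In the wrist crop its base spans columns 172–235, and the bay spans about 163–248. I'll lower it gently.

Request:
{"op": "send_rows", "data": {
  "motion": [
    {"offset": [0,0,0.4],"turn": 0},
    {"offset": [0,0,0.7],"turn": 0},
    {"offset": [0,0,0.9],"turn": 0},
    {"offset": [0,0,1.1],"turn": 0},
    {"offset": [0,0,1.2],"turn": 0},
    {"offset": [0,0,1.3],"turn": 0},
    {"offset": [0,0,1.3],"turn": 0},
    {"offset": [0,0,1.3],"turn": 0}
  ]
}}

```text
t: 5.35
eef_pos: [0.4361, 0.3193, 0.2457]
ee_rot: [-3.142, -0.0, -0.0]
force: [-0.3, 0.0, -0.5]
width: 0.0316
```

Request:
{"op": "send_rows", "data": {
  "motion": [
    {"offset": [0,0,0.05],"turn": 0},
    {"offset": [0,0,0.1],"turn": 0},
    {"offset": [0,0,0.1],"turn": 0},
    {"offset": [0,0,0.1],"turn": 0}
  ]
}}

```text
t: 5.75
eef_pos: [0.4364, 0.3193, 0.2455]
ee_rot: [-3.141, -0.001, 0.0]
force: [-0.2, -2.2, 6.8]
width: 0.0315
```

```bash
python3 - <<'E'
from station import *
s=get_state();print(s['t'],s['eef_pos'].round(4),s['force'].round(2))
E
```

```text
5.75 [0.4364 0.3193 0.2455] [-0.23 -2.18  6.76]
```

Contact shows as +6.8 N. I'll release.

Request:
{"op": "send_rows", "data": {
  "motion": [
    {"offset": [0,0,0],"turn": 0},
    {"offset": [0,0,0],"turn": 0},
    {"offset": [0,0,0],"turn": 0},
    {"offset": [0,0,0],"turn": 0},
    {"offset": [0,0,0],"turn": 0},
    {"offset": [0,0,-0.5],"turn": 0},
    {"offset": [0,0,-1.5],"turn": 0},
    {"offset": [0,0,-3],"turn": 0}
  ],
  "hand": 0.6
}}

```text
t: 6.55
eef_pos: [0.436, 0.3192, 0.2751]
ee_rot: [3.141, 0.001, -0.0]
force: [0.6, -0.5, -0.0]
width: 0.0699
```

Request:
{"op": "send_rows", "data": {
  "motion": [
    {"offset": [0,0,-4],"turn": 0},
    {"offset": [0,0,-8],"turn": 0},
    {"offset": [1.5,3,-8.5],"turn": 0},
    {"offset": [3.5,7.2,-8.5],"turn": 0},
    {"offset": [5.5,11.4,-8.5],"turn": 0},
    {"offset": [7.5,15.6,-8.5],"turn": 0},
    {"offset": [9.5,19.8,-8.5],"turn": 0},
    {"offset": [11.5,24,-8.5],"turn": 0}
  ]
}}

```text
t: 7.35
eef_pos: [0.5515, 0.0775, 0.361]
ee_rot: [-3.141, -0.001, 0.0]
force: [1.0, 1.2, 0.9]
width: 0.0701
```

Request:
{"op": "send_rows", "data": {
  "motion": [
    {"offset": [2,3,0],"turn": 0},
    {"offset": [5,6.5,0],"turn": 0},
    {"offset": [8,10,1],"turn": 0},
    {"offset": [10,12.5,3],"turn": 0},
    {"offset": [10.6,13.2,5],"turn": 0},
    {"offset": [10.6,13.2,6],"turn": 0},
    {"offset": [10.6,13.2,6],"turn": 0}
  ]
}}

```text
t: 8.05
eef_pos: [0.6564, -0.0528, 0.2984]
ee_rot: [3.141, 0.003, -0.001]
force: [-0.6, 0.3, 0.1]
width: 0.0699
```

```bash
cat >> h.py <<'E'
def fcloud(g):
    H,W=g["range_z"].shape; v,u=np.mgrid[:H,:W]; f=192/np.tan(np.radians(float(g["vertical_fov"]))/2)
    d=np.c_[u.ravel(),v.ravel()]-[g["cx"],g["cy"]]; r=np.hypot(*d.T)+1e-9; th=r/f
    c=np.c_[np.tan(th)*d[:,0]/r,-np.tan(th)*d[:,1]/r,-np.ones(len(r))]*g["range_z"].reshape(-1,1)
    M=g["cam_to_world"]; return (M[:3,3]+c@M[:3,:3].T).reshape(H,W,3)
def tops(P,box,z0,z1):
    p=P.reshape(-1,3); x0,x1,y0,y1=box
    return p[(p[:,0]>x0)&(p[:,0]<x1)&(p[:,1]>y0)&(p[:,1]<y1)&(p[:,2]>z0)&(p[:,2]<z1)]
E
python3 - <<'E'
from station import *
from h import *
g=grab_frame("wrist"); np.savez("w3.npz",**g); h=grab_frame("top"); s=get_state(); print(s['eef_pos'].round(4),s['force'].round(2),s['width'])
cv2.imwrite("pics/w3.png",np.hstack([cv2.resize(g["frame"],(400,300)),cv2.resize(h["frame"][130:310,80:320],(400,300))]))
P=fcloud(g)
for n,b,z in [("beaker",(.615,.7,-.1,-.015),(.062,.08)),("jar",(.6,.7,.0,.1),(.06,.075))]:
    t=tops(P,b,*z); print(n,len(t)); 
    if len(t)>5: print(cv2.minEnclosingCircle(t[:,:2].astype(np.float32)*1000), (t.max(0)-t.min(0)).round(3), ((t.max(0)+t.min(0))/2).round(4))
E
```

```text
[ 0.657  -0.052   0.3008] [ 0.63 -0.09  0.47] 0.0703039750355348
beaker 1280
((654.2901000976562, -56.95378112792969), 25.204240798950195) [0.05  0.049 0.013] [ 0.6543 -0.0575  0.0684]
jar 2958
((652.0345458984375, 48.21575927734375), 28.241230010986328) [0.053 0.056 0.011] [0.6533 0.048  0.0656]
```

View pics/w3.png

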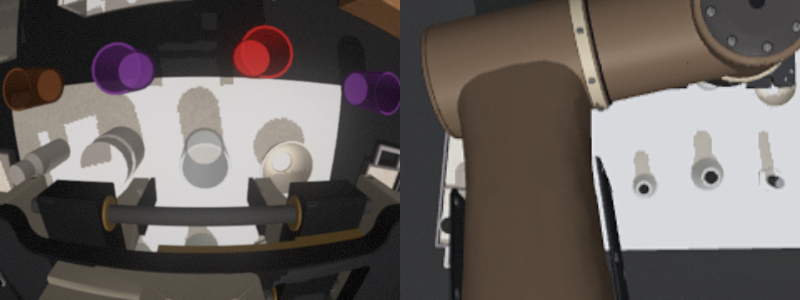

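Wrist view: the clear beaker at (205,158) lies between the fingers, with the jar and dish clear on either side. The arm hides tray_three from the top camera. Wrist depth gives the beaker at (0.654, -0.057), radius 25 mm, which matches the listed size.

Request:
{"op": "send_rows", "data": {
  "motion": [
    {"offset": [-0.1,0.4,1],"turn": 0},
    {"offset": [-0.1,0.4,3],"turn": 0},
    {"offset": [-0.1,0.4,5.5],"turn": 0},
    {"offset": [-0.1,0.4,7.5],"turn": 0},
    {"offset": [-0.1,0.4,8.6],"turn": 0},
    {"offset": [-0.1,0.4,8.6],"turn": 0}
  ]
}}

```text
t: 8.75
eef_pos: [0.6555, -0.0564, 0.2125]
ee_rot: [3.141, 0.002, 0.0]
force: [-0.3, -0.4, 0.1]
width: 0.0697
```

Request:
{"op": "send_rows", "data": {
  "motion": [
    {"offset": [0,0,0],"turn": 0},
    {"offset": [0,0,0],"turn": 0},
    {"offset": [0,0,0],"turn": 0},
    {"offset": [0,0,0],"turn": 0},
    {"offset": [0,0,0],"turn": 0},
    {"offset": [0,0,0],"turn": 0}
  ],
  "hand": -1,
  "squeeze": 12
}}

```text
t: 9.35
eef_pos: [0.6565, -0.0566, 0.2148]
ee_rot: [-3.142, -0.002, 0.0]
force: [-1.3, 1.2, 5.7]
width: 0.0505
```

Request:
{"op": "send_rows", "data": {
  "motion": [
    {"offset": [0,0,-1],"turn": 0},
    {"offset": [0,0,-4],"turn": 0},
    {"offset": [0,0,-8],"turn": 0},
    {"offset": [-0.5,-1.5,-11.5],"turn": 0},
    {"offset": [-2,-5,-12],"turn": 0},
    {"offset": [-3.5,-9.5,-12],"turn": 0},
    {"offset": [-5,-14,-12],"turn": 0},
    {"offset": [-6.5,-18.5,-12],"turn": 0}
  ]
}}

```text
t: 10.15
eef_pos: [0.5901, 0.1294, 0.3343]
ee_rot: [-3.141, -0.0, -0.001]
force: [1.4, 0.9, -1.5]
width: 0.0504
```

Request:
{"op": "send_rows", "data": {
  "motion": [
    {"offset": [-1.6,-4.5,0],"turn": 0},
    {"offset": [-3.2,-9,0],"turn": 0},
    {"offset": [-4.8,-13,0],"turn": 0},
    {"offset": [-6,-16,1],"turn": 0},
    {"offset": [-6.8,-18.1,3],"turn": 0},
    {"offset": [-6.8,-18.1,6],"turn": 0},
    {"offset": [-6.8,-18.1,9],"turn": 0},
    {"offset": [-6.8,-18.1,10],"turn": 0}
  ]
}}

```text
t: 10.95
eef_pos: [0.522, 0.3086, 0.2309]
ee_rot: [3.138, 0.004, -0.0]
force: [-0.2, -0.3, -1.0]
width: 0.0505
```

```bash
python3 - <<'E'
from station import *
import cv2,numpy as np
g=grab_frame("wrist"); np.savez("w4.npz",**g); h=grab_frame("scene"); s=get_state(); print(s['eef_pos'].round(4),s['ee_rot'].round(4),s['force'].round(2),s['width'])
cv2.imwrite("pics/w4.png",np.hstack([cv2.resize(g["frame"],(400,300)),cv2.resize(h["frame"][90:240,180:380],(400,300))]))
E
```

```text
[0.5228 0.3088 0.2325] [ 3.1391e+00  2.2000e-03 -4.0000e-04] [-0.63 -0.19 -0.68] 0.04984155124479988
```

View pics/w4.png

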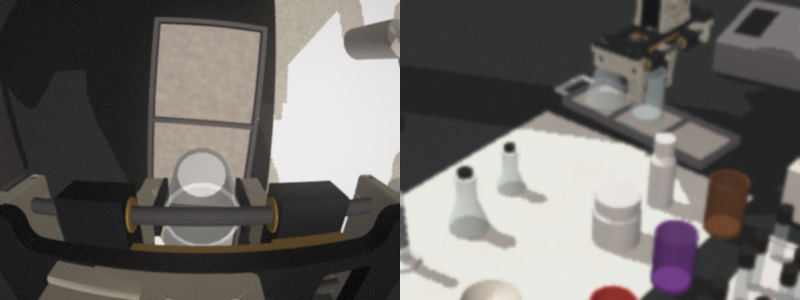

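The beaker hangs upright over the middle bay, and the large flask stands in the handle bay. I'll lower it to contact.

Request:
{"op": "send_rows", "data": {
  "motion": [
    {"offset": [0,0,0.4],"turn": 0},
    {"offset": [0,0,0.8],"turn": 0},
    {"offset": [0,0,1.1],"turn": 0},
    {"offset": [0,0,1.3],"turn": 0},
    {"offset": [0,0,1.4],"turn": 0},
    {"offset": [0,0,1.5],"turn": 0},
    {"offset": [0,0,1.5],"turn": 0},
    {"offset": [0,0,1.5],"turn": 0}
  ]
}}

```text
t: 11.85
eef_pos: [0.5232, 0.3093, 0.2188]
ee_rot: [-3.142, -0.0, -0.0]
force: [-0.3, 0.7, -0.2]
width: 0.0506
```

Request:
{"op": "send_rows", "data": {
  "motion": [
    {"offset": [0,0,0.05],"turn": 0},
    {"offset": [0,0,0.1],"turn": 0},
    {"offset": [0,0,0.1],"turn": 0},
    {"offset": [0,0,0.1],"turn": 0}
  ]
}}

```text
t: 12.25
eef_pos: [0.5232, 0.3094, 0.2187]
ee_rot: [-3.141, -0.001, 0.0]
force: [-3.9, -0.4, 8.6]
width: 0.0506
```

Request:
{"op": "send_rows", "data": {
  "motion": [
    {"offset": [0,0,0],"turn": 0},
    {"offset": [0,0,0],"turn": 0},
    {"offset": [0,0,0],"turn": 0},
    {"offset": [0,0,0],"turn": 0},
    {"offset": [0,0,-0.5],"turn": 0},
    {"offset": [0,0,-2],"turn": 0},
    {"offset": [0,0,-5],"turn": 0},
    {"offset": [0,0,-9],"turn": 0}
  ],
  "hand": 0.6
}}

```text
t: 13.05
eef_pos: [0.5227, 0.3088, 0.3072]
ee_rot: [3.139, 0.003, -0.0]
force: [1.0, 0.8, -0.1]
width: 0.0699
```

Request:
{"op": "send_rows", "data": {
  "motion": [
    {"offset": [1,1.5,-2],"turn": 0},
    {"offset": [4,5,-2],"turn": 0},
    {"offset": [7,9,-2],"turn": 0},
    {"offset": [10,12.5,-2],"turn": 0},
    {"offset": [12.2,15.3,-2],"turn": 0},
    {"offset": [12.9,16.2,-2],"turn": 0},
    {"offset": [12.9,16.2,-2],"turn": 0}
  ]
}}

```text
t: 13.75
eef_pos: [0.6528, 0.1457, 0.3274]
ee_rot: [3.141, 0.0, -0.003]
force: [-0.8, 0.7, -0.9]
width: 0.0701
```

```bash
python3 - <<'E'
from station import *
from h import *
g=grab_frame("wrist"); s=get_state(); print(s['eef_pos'].round(4),s['force'].round(2),s['width'])
P=fcloud(g)
for n,b,z in [("bottle",(.61,.7,.11,.19),(.09,.11)),("jar",(.6,.7,.0,.1),(.06,.075)),("beaker",(.48,.56,.27,.35),(.066,.085)),("flask",(.4,.48,.27,.36),(.1,.12))]:
    t=tops(P,b,*z); print(n,len(t)); 
    if len(t)>5: print(cv2.minEnclosingCircle(t[:,:2].astype(np.float32)*1000), ((t.max(0)+t.min(0))/2).round(4))
E
```

```text
[0.6522 0.1467 0.3275] [ 0.08 -0.14  0.15] 0.06977491483054114
bottle 1024
((651.1273803710938, 147.3612060546875), 13.666887283325195) [0.651  0.1475 0.0965]
jar 2797
((651.8715209960938, 48.94770812988281), 28.31878662109375) [0.6515 0.0487 0.0657]
beaker 0
flask 0
```

Request:
{"op": "send_rows", "data": {
  "motion": [
    {"offset": [0,0,2],"turn": 0},
    {"offset": [0,0,5],"turn": 0},
    {"offset": [0,0,8],"turn": 0},
    {"offset": [0,0,10],"turn": 0},
    {"offset": [0,0,10.7],"turn": 0},
    {"offset": [0,0,10.7],"turn": 0}
  ]
}}

```text
t: 14.4
eef_pos: [0.6515, 0.1483, 0.22]
ee_rot: [3.141, 0.001, 0.001]
force: [0.4, 0.0, 0.8]
width: 0.07
```

Request:
{"op": "send_rows", "data": {
  "motion": [
    {"offset": [0,0,0],"turn": 0},
    {"offset": [0,0,0],"turn": 0},
    {"offset": [0,0,0],"turn": 0},
    {"offset": [0,0,0],"turn": 0},
    {"offset": [0,0,0],"turn": 0},
    {"offset": [0,0,0],"turn": 0},
    {"offset": [0,0,0],"turn": 0}
  ],
  "hand": -1,
  "squeeze": 15
}}

```text
t: 15.1
eef_pos: [0.6522, 0.1472, 0.221]
ee_rot: [-3.141, -0.0, -0.0]
force: [0.4, 0.8, 2.0]
width: 0.0338
```

Request:
{"op": "send_rows", "data": {
  "motion": [
    {"offset": [0,0,-1],"turn": 0},
    {"offset": [0,0,-3.5],"turn": 0},
    {"offset": [-0.3,-1,-5.5],"turn": 0},
    {"offset": [-1,-4,-6],"turn": 0},
    {"offset": [-2,-8,-6],"turn": 0},
    {"offset": [-3,-12,-6],"turn": 0},
    {"offset": [-3.9,-15,-6],"turn": 0},
    {"offset": [-4.1,-15.6,-5.5],"turn": 0}
  ]
}}

```text
t: 15.9
eef_pos: [0.6104, 0.3066, 0.2768]
ee_rot: [-3.14, -0.002, 0.003]
force: [-0.1, -0.9, -0.2]
width: 0.0336
```

Request:
{"op": "send_rows", "data": {
  "motion": [
    {"offset": [0,0,1],"turn": 0},
    {"offset": [0,0,2.5],"turn": 0},
    {"offset": [0,0,3.8],"turn": 0},
    {"offset": [0,0,4.2],"turn": 0},
    {"offset": [0,0,4.2],"turn": 0}
  ]
}}

```text
t: 16.4
eef_pos: [0.6112, 0.3022, 0.2322]
ee_rot: [3.14, 0.002, -0.001]
force: [0.6, -0.3, -0.1]
width: 0.0336
```

```bash
python3 - <<'E'
from station import *
import cv2,numpy as np
g=grab_frame("wrist"); h=grab_frame("scene"); s=get_state(); print(s['eef_pos'].round(4),s['ee_rot'].round(4),s['force'].round(2),s['width'])
cv2.imwrite("pics/w5.png",np.hstack([cv2.resize(g["frame"],(400,300)),cv2.resize(h["frame"][90:240,200:400],(400,300))]))
E
```

```text
[0.6116 0.3029 0.2337] [ 3.1414e+00 -2.0000e-04 -8.0000e-04] [ 0.53 -0.57  0.56] 0.033401465293288045
```

View pics/w5.png

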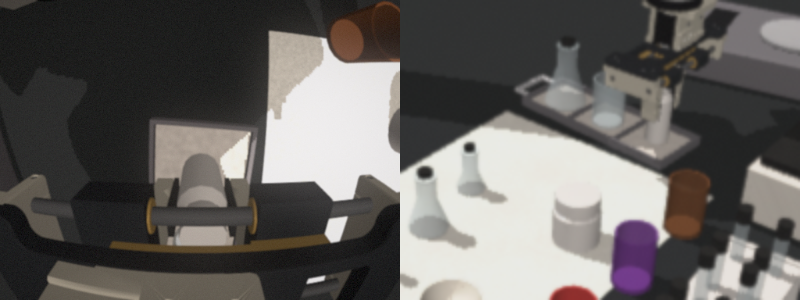

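The bottle is upright over the far bay, and the flask and beaker stand in theirs. I'll lower it to contact.

Request:
{"op": "send_rows", "data": {
  "motion": [
    {"offset": [0,0,0.3],"turn": 0},
    {"offset": [0,0,0.5],"turn": 0},
    {"offset": [0,0,0.7],"turn": 0},
    {"offset": [0,0,0.85],"turn": 0},
    {"offset": [0,0,0.95],"turn": 0},
    {"offset": [0,0,1.0],"turn": 0},
    {"offset": [0,0,1.0],"turn": 0},
    {"offset": [0,0,1.0],"turn": 0}
  ]
}}

```text
t: 17.3
eef_pos: [0.6113, 0.3034, 0.2249]
ee_rot: [-3.141, -0.001, 0.0]
force: [-1.9, -1.3, 6.9]
width: 0.0333
```

Request:
{"op": "send_rows", "data": {
  "motion": [
    {"offset": [0,0,0],"turn": 0},
    {"offset": [0,0,0],"turn": 0},
    {"offset": [0,0,0],"turn": 0},
    {"offset": [0,0,0],"turn": 0},
    {"offset": [0,0,-0.5],"turn": 0},
    {"offset": [0,0,-2],"turn": 0},
    {"offset": [0,0,-5],"turn": 0},
    {"offset": [0,0,-9.5],"turn": 0}
  ],
  "hand": 0.6
}}

```text
t: 18.1
eef_pos: [0.6106, 0.3029, 0.3183]
ee_rot: [3.139, 0.003, -0.0]
force: [0.7, 0.7, 0.7]
width: 0.0699
```

Request:
{"op": "send_rows", "data": {
  "motion": [
    {"offset": [0.3,2,-1],"turn": 0},
    {"offset": [1,6,-1],"turn": 0},
    {"offset": [1.8,10.5,-1],"turn": 0},
    {"offset": [2.6,15,0],"turn": 0},
    {"offset": [3.4,19.5,1],"turn": 0},
    {"offset": [4,23.5,2],"turn": 0},
    {"offset": [4.1,25.5,2],"turn": 0},
    {"offset": [4.1,25.5,2],"turn": 0}
  ],
  "hand": 0.9
}}

```text
t: 18.9
eef_pos: [0.6522, 0.0452, 0.2996]
ee_rot: [3.141, -0.001, -0.004]
force: [0.5, 0.3, 0.7]
width: 0.0831
```

```bash
python3 - <<'E'
from station import *
from h import *
g=grab_frame("wrist"); s=get_state(); print(s['eef_pos'].round(4),s['force'].round(2),s['width'])
P=fcloud(g)
for n,b,z in [("jar",(.6,.7,.0,.1),(.06,.075))]:
    t=tops(P,b,*z); print(n,len(t)); 
    if len(t)>5: print(cv2.minEnclosingCircle(t[:,:2].astype(np.float32)*1000), ((t.max(0)+t.min(0))/2).round(4))
E
```

```text
[0.6523 0.0467 0.2998] [0.48 0.4  1.2 ] 0.08284873010415639
jar 3953
((652.2061767578125, 48.62247848510742), 27.940113067626953) [0.6522 0.0482 0.066 ]
```

Request:
{"op": "send_rows", "data": {
  "motion": [
    {"offset": [0,0,2],"turn": 0},
    {"offset": [0,0,5],"turn": 0},
    {"offset": [0,0,8],"turn": 0},
    {"offset": [0,0,10],"turn": 0},
    {"offset": [0,0,10.7],"turn": 0},
    {"offset": [0,0,10.7],"turn": 0}
  ]
}}

```text
t: 19.55
eef_pos: [0.6521, 0.0491, 0.1915]
ee_rot: [3.141, 0.001, 0.001]
force: [0.1, -0.1, -0.3]
width: 0.0833
```

Request:
{"op": "send_rows", "data": {
  "motion": [
    {"offset": [0,0,0],"turn": 0},
    {"offset": [0,0,0],"turn": 0},
    {"offset": [0,0,0],"turn": 0},
    {"offset": [0,0,0],"turn": 0},
    {"offset": [0,0,0],"turn": 0},
    {"offset": [0,0,0],"turn": 0},
    {"offset": [0,0,0],"turn": 0}
  ],
  "hand": -1,
  "squeeze": 20
}}

```text
t: 20.25
eef_pos: [0.6524, 0.0484, 0.1927]
ee_rot: [-3.141, -0.002, -0.0]
force: [-2.0, 0.9, 6.1]
width: 0.0593
```

Request:
{"op": "send_rows", "data": {
  "motion": [
    {"offset": [0,0,-1],"turn": 0},
    {"offset": [0,0,-4],"turn": 0},
    {"offset": [0,0,-8],"turn": 0},
    {"offset": [-0.3,1.5,-11.5],"turn": 0},
    {"offset": [-1.2,5.5,-12],"turn": 0},
    {"offset": [-2.2,10,-12],"turn": 0},
    {"offset": [-3.2,14.5,-12],"turn": 0},
    {"offset": [-4.2,19,-12],"turn": 0}
  ]
}}

```text
t: 21.05
eef_pos: [0.6091, -0.1433, 0.3122]
ee_rot: [-3.141, -0.0, 0.0]
force: [1.1, 0.4, -1.8]
width: 0.0589
```

Request:
{"op": "send_rows", "data": {
  "motion": [
    {"offset": [-1.1,4.6,0],"turn": 0},
    {"offset": [-2.2,9.2,0],"turn": 0},
    {"offset": [-3.3,13.8,0],"turn": 0},
    {"offset": [-4.3,17.5,1],"turn": 0},
    {"offset": [-4.8,19.7,3],"turn": 0},
    {"offset": [-4.8,19.7,6],"turn": 0},
    {"offset": [-4.8,19.7,9],"turn": 0},
    {"offset": [-4.8,19.7,10],"turn": 0}
  ]
}}

```text
t: 21.85
eef_pos: [0.5603, -0.3388, 0.2086]
ee_rot: [-3.14, 0.005, -0.002]
force: [-0.9, 0.6, -0.6]
width: 0.0591
```

```bash
python3 - <<'E'
from station import *
import cv2,numpy as np
g=grab_frame("wrist"); np.savez("w6.npz",**g); h=grab_frame("scene"); s=get_state(); print(s['eef_pos'].round(4),s['q'].round(3),s['force'].round(2),s['width'])
cv2.imwrite("pics/w6.png",np.hstack([cv2.resize(g["frame"],(400,300)),cv2.resize(h["frame"][190:340,50:250],(400,300))]))
E
```

```text
[ 0.5614 -0.3386  0.2103] [-0.246  0.501 -0.25  -0.    -0.823  1.816] [ 0.24  0.15 -1.43] 0.05907071004933323
```

View pics/w6.png

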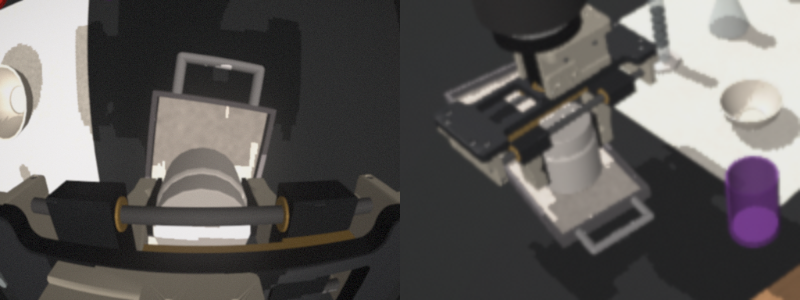

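The jar hangs inside the handle-end bay of tray_two, next to the loop handle, and is centred across the bay. I'll lower it to contact.

Request:
{"op": "send_rows", "data": {
  "motion": [
    {"offset": [0,0,0.4],"turn": 0},
    {"offset": [0,0,0.8],"turn": 0},
    {"offset": [0,0,1.05],"turn": 0},
    {"offset": [0,0,1.25],"turn": 0},
    {"offset": [0,0,1.35],"turn": 0},
    {"offset": [0,0,1.4],"turn": 0},
    {"offset": [0,0,1.4],"turn": 0},
    {"offset": [0,0,1.4],"turn": 0}
  ]
}}

```text
t: 22.75
eef_pos: [0.562, -0.3387, 0.1978]
ee_rot: [3.142, -0.0, -0.0]
force: [0.4, 0.9, -1.7]
width: 0.0594
```

Request:
{"op": "send_rows", "data": {
  "motion": [
    {"offset": [0,0,0.05],"turn": 0},
    {"offset": [0,0,0.1],"turn": 0},
    {"offset": [0,0,0.1],"turn": 0},
    {"offset": [0,0,0.1],"turn": 0}
  ]
}}

```text
t: 23.15
eef_pos: [0.562, -0.3387, 0.1968]
ee_rot: [3.142, -0.0, -0.0]
force: [-0.1, 1.6, -0.1]
width: 0.0592
```

Request:
{"op": "send_rows", "data": {
  "motion": [
    {"offset": [0,0,0.05],"turn": 0},
    {"offset": [0,0,0.1],"turn": 0},
    {"offset": [0,0,0.1],"turn": 0},
    {"offset": [0,0,0.1],"turn": 0}
  ]
}}

```text
t: 23.55
eef_pos: [0.562, -0.3387, 0.1967]
ee_rot: [3.141, -0.0, 0.0]
force: [-3.1, 3.3, 8.9]
width: 0.0589
```

Request:
{"op": "send_rows", "data": {
  "motion": [
    {"offset": [0,0,0],"turn": 0},
    {"offset": [0,0,0],"turn": 0},
    {"offset": [0,0,0],"turn": 0},
    {"offset": [0,0,-0.5],"turn": 0},
    {"offset": [0,0,-2],"turn": 0},
    {"offset": [0,0,-5],"turn": 0},
    {"offset": [0,0,-9.5],"turn": 0},
    {"offset": [0,0,-13],"turn": 0}
  ],
  "hand": 0.75
}}

```text
t: 24.35
eef_pos: [0.5621, -0.3389, 0.3294]
ee_rot: [3.14, -0.002, 0.0]
force: [0.8, 0.9, 0.6]
width: 0.0767
```

Request:
{"op": "send_rows", "data": {
  "motion": [
    {"offset": [-0.4,-2,0],"turn": 7},
    {"offset": [-1.4,-6.5,0],"turn": 14},
    {"offset": [-2.3,-11,0],"turn": 21},
    {"offset": [-3.3,-15.5,0],"turn": 28},
    {"offset": [-4.2,-20,0],"turn": 35},
    {"offset": [-5.1,-24.5,0],"turn": 42},
    {"offset": [-6,-29,0],"turn": 50},
    {"offset": [-7,-33.5,0],"turn": 50}
  ]
}}

```text
t: 25.15
eef_pos: [0.4917, -0.0023, 0.3272]
ee_rot: [-3.14, -0.001, -0.878]
force: [1.7, 0.5, 0.1]
width: 0.0768
```

Request:
{"op": "send_rows", "data": {
  "motion": [
    {"offset": [-2.5,-1.3,0],"turn": 0},
    {"offset": [-4.5,-2.4,1.5],"turn": 0},
    {"offset": [-4.5,-2.4,3.5],"turn": 0},
    {"offset": [-4.5,-2.4,4],"turn": 0},
    {"offset": [-4.5,-2.4,4],"turn": 0}
  ]
}}

```text
t: 25.65
eef_pos: [0.4815, 0.0461, 0.2859]
ee_rot: [3.141, 0.0, -0.873]
force: [-0.7, -0.7, -0.0]
width: 0.0769
```

```bash
python3 - <<'E'
from station import *
from h import *
g=grab_frame("wrist"); s=get_state(); p=s['eef_pos'];print(p.round(4),s['ee_rot'].round(3),s['force'].round(2),s['width'])
P=fcloud(g); t=tops(P,(.44,.52,.01,.085),.06,.075); print(len(t)); c,r=cv2.minEnclosingCircle(t[:,:2].astype(np.float32)*1000); print(c,r)
y=s['ee_rot'][2]; d=np.array(c)/1000-p[:2]; print("tool xy cm",100*(d@[np.cos(y),np.sin(y)]),100*(d@[np.sin(y),-np.cos(y)]))
cv2.imwrite("pics/w7.png",g["frame"])
E
```

```text
[0.4818 0.046  0.2864] [-3.141 -0.    -0.873] [-0.3   0.12  0.08] 0.07676572339423764
829
(478.9262390136719, 45.31052017211914) 12.743136405944824
tool xy cm -0.1355494335132422 0.2637088838307797
```

View pics/w7.png

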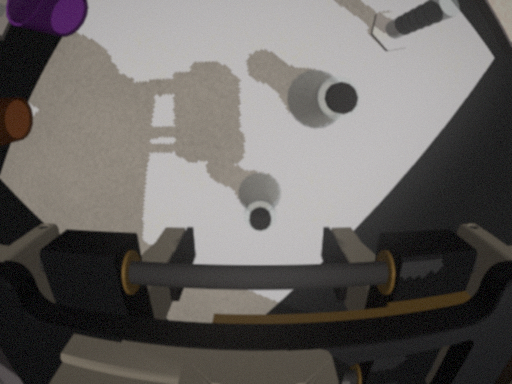

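The small flask is at (260,216), centred between the fingers, with the medium flask clear at (340,97). I'll descend.

Request:
{"op": "send_rows", "data": {
  "motion": [
    {"offset": [-0.1,0.1,2],"turn": 0},
    {"offset": [-0.1,0.1,4.5],"turn": 0},
    {"offset": [-0.1,0.1,6.5],"turn": 0},
    {"offset": [-0.1,0.1,7.6],"turn": 0},
    {"offset": [-0.1,0.1,8],"turn": 0},
    {"offset": [-0.1,0.1,8],"turn": 0}
  ]
}}

```text
t: 26.3
eef_pos: [0.4805, 0.0462, 0.206]
ee_rot: [3.142, -0.0, -0.873]
force: [0.6, -0.3, 0.2]
width: 0.0766
```

Request:
{"op": "send_rows", "data": {
  "motion": [
    {"offset": [0,0,0],"turn": 0},
    {"offset": [0,0,0],"turn": 0},
    {"offset": [0,0,0],"turn": 0},
    {"offset": [0,0,0],"turn": 0},
    {"offset": [0,0,0],"turn": 0},
    {"offset": [0,0,0],"turn": 0},
    {"offset": [0,0,0],"turn": 0},
    {"offset": [0,0,0],"turn": 0}
  ],
  "hand": -1,
  "squeeze": 12
}}

```text
t: 27.1
eef_pos: [0.4801, 0.0463, 0.2057]
ee_rot: [3.142, -0.0, -0.873]
force: [-0.0, -0.1, 0.9]
width: 0.0237
```

Request:
{"op": "send_rows", "data": {
  "motion": [
    {"offset": [0,0,-1],"turn": 0},
    {"offset": [0,0,-4],"turn": 0},
    {"offset": [0,0,-8],"turn": 0},
    {"offset": [0,0,-12],"turn": 0},
    {"offset": [1,1.1,-13],"turn": 0},
    {"offset": [4,4.4,-13],"turn": 0},
    {"offset": [7,7.7,-13],"turn": 0},
    {"offset": [10,11,-13],"turn": 0}
  ]
}}

```text
t: 27.9
eef_pos: [0.4593, -0.1024, 0.3363]
ee_rot: [-3.141, -0.0, -0.872]
force: [1.1, 0.4, -0.2]
width: 0.0235
```

Request:
{"op": "send_rows", "data": {
  "motion": [
    {"offset": [3,3.3,0],"turn": 0},
    {"offset": [6,6.6,0],"turn": 0},
    {"offset": [9,9.9,0],"turn": 0},
    {"offset": [12,13.2,0],"turn": 0},
    {"offset": [14.3,15.7,1.5],"turn": 0},
    {"offset": [14.8,16.2,5],"turn": 0},
    {"offset": [14.8,16.2,9],"turn": 0},
    {"offset": [14.8,16.2,11],"turn": 0}
  ]
}}

```text
t: 28.7
eef_pos: [0.4293, -0.3188, 0.2229]
ee_rot: [3.14, 0.004, -0.875]
force: [0.0, 0.5, -0.4]
width: 0.0234
```

```bash
python3 - <<'E'
from station import *
import cv2,numpy as np
g=grab_frame("wrist"); h=grab_frame("scene"); s=get_state(); print(s['eef_pos'].round(4),s['q'].round(3),s['force'].round(2),s['width'])
cv2.imwrite("pics/w8.png",np.hstack([cv2.resize(g["frame"],(400,300)),cv2.resize(h["frame"][190:340,50:250],(400,300))]))
E
```

```text
[ 0.4294 -0.3184  0.2229] [-0.271  0.325 -0.518 -0.001 -0.734  0.969] [-0.54 -0.13  0.2 ] 0.023520550672444556
```

View pics/w8.png

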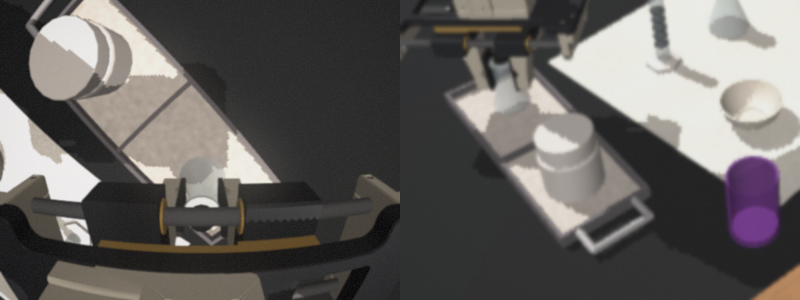

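The jar stands in the handle bay, and the small flask hangs over the other bay, well inside its walls. I'll lower it.

Request:
{"op": "send_rows", "data": {
  "motion": [
    {"offset": [0,0,0.4],"turn": 0},
    {"offset": [0,0,0.8],"turn": 0},
    {"offset": [0,0,1.0],"turn": 0},
    {"offset": [0,0,1.15],"turn": 0},
    {"offset": [0,0,1.25],"turn": 0},
    {"offset": [0,0,1.3],"turn": 0},
    {"offset": [0,0,1.3],"turn": 0},
    {"offset": [0,0,1.3],"turn": 0}
  ]
}}

```text
t: 29.6
eef_pos: [0.4311, -0.3185, 0.2128]
ee_rot: [-3.142, -0.0, -0.873]
force: [0.5, -0.2, -1.0]
width: 0.0232
```

Request:
{"op": "send_rows", "data": {
  "motion": [
    {"offset": [0,0,0.1],"turn": 0},
    {"offset": [0,0,0.2],"turn": 0},
    {"offset": [0,0,0.25],"turn": 0},
    {"offset": [0,0,0.25],"turn": 0},
    {"offset": [0,0,0.25],"turn": 0}
  ]
}}

```text
t: 30.1
eef_pos: [0.4311, -0.3185, 0.2101]
ee_rot: [3.142, 0.0, -0.873]
force: [0.9, 0.3, -0.4]
width: 0.0237
```

Request:
{"op": "send_rows", "data": {
  "motion": [
    {"offset": [0,0,0.05],"turn": 0},
    {"offset": [0,0,0.1],"turn": 0},
    {"offset": [0,0,0.1],"turn": 0},
    {"offset": [0,0,0.1],"turn": 0}
  ]
}}

```text
t: 30.5
eef_pos: [0.4312, -0.3186, 0.2095]
ee_rot: [-3.141, -0.001, -0.873]
force: [-1.6, 0.1, 3.9]
width: 0.0235
```

Contact shows as +3.9 N. I'll release, rise, and move aside, turning the gripper back a little.

Request:
{"op": "send_rows", "data": {
  "motion": [
    {"offset": [0,0,0],"turn": 0},
    {"offset": [0,0,0],"turn": 0},
    {"offset": [0,0,0],"turn": 0},
    {"offset": [0,0,0],"turn": 0},
    {"offset": [0,0,-0.5],"turn": 0},
    {"offset": [0,0,-2],"turn": 0},
    {"offset": [0,0,-5],"turn": 0},
    {"offset": [0,0,-9.5],"turn": 0}
  ],
  "hand": 0.6
}}

```text
t: 31.3
eef_pos: [0.4303, -0.3181, 0.3034]
ee_rot: [3.139, 0.004, -0.873]
force: [1.5, -0.7, -0.0]
width: 0.0696
```

Request:
{"op": "send_rows", "data": {
  "motion": [
    {"offset": [0,0,-4],"turn": 0},
    {"offset": [0,0,-8],"turn": 0},
    {"offset": [-3,-3.3,-10],"turn": 0},
    {"offset": [-6,-6.6,-10],"turn": 0},
    {"offset": [-9,-10,-10],"turn": 0},
    {"offset": [-12,-13.2,-10],"turn": 0},
    {"offset": [-12,-13.2,-10],"turn": 0}
  ]
}}

```text
t: 32.0
eef_pos: [0.4554, -0.138, 0.4049]
ee_rot: [-3.14, -0.001, -0.868]
force: [0.1, -0.3, 0.3]
width: 0.0699
```

```bash
python3 - <<'E'
from station import *
from h import *
h=grab_frame("scene"); g=grab_frame("top"); s=get_state(); print(s['t'],s['eef_pos'].round(4),s['force'].round(2),s['width'])
P=cloud(g)
exp={"large":(.4365,.317,.110),"beaker":(.5235,.310,.076),"bottle":(.611,.303,.104),"jar":(.562,-.3385,.072),"small":(.431,-.319,.074),"medium":(.499,-.052,.088),"cyl":(.49,-.152,.1),"dish":(.639,-.156,.032)}
for n,(x,y,z) in exp.items():
    t=tops(P,(x-.045,x+.045,y-.045,y+.045),z-.009,z+.012)
    if len(t)>3: c,r=cv2.minEnclosingCircle(t[:,:2].astype(np.float32)*1000); print(n,len(t),np.round(c,0),round(r,1),"ztop %.3f"%np.percentile(t[:,2],95))
    else: print(n,"none")
a=cv2.resize(h["frame"],(512,384)); b=g["frame"][130:310,80:420]; cv2.imwrite("pics/f.png",np.vstack([cv2.resize(h["frame"][60:330,60:400],(560,300)) if 0 else cv2.resize(h["frame"][70:330,60:400],(392,300)),cv2.resize(b,(392,208))]))
E
```

```text
32.1 [ 0.4552 -0.1406  0.4047] [-0.72  0.19  0.92] 0.07006781920762582
large 108 [439. 317.] 16.5 ztop 0.111
beaker 109 [524. 309.] 25.2 ztop 0.077
bottle 111 [613. 304.] 13.9 ztop 0.106
jar 397 [ 565. -338.] 28.1 ztop 0.074
small none
medium 64 [500. -51.] 13.2 ztop 0.090
cyl none
dish 164 [ 639. -157.] 35.5 ztop 0.033
```

View pics/f.png

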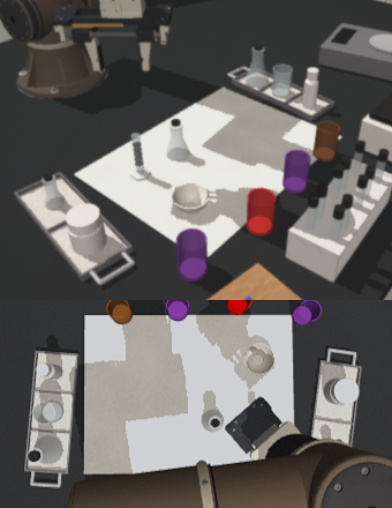

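The final view shows all five pieces upright in their bays, and the medium flask, cylinder and dish still standing. The arm hides the small flask and cylinder from the top camera, so I'll check those two by scene depth before handing in.

```bash
python3 - <<'E'
from station import *
from h import *
P=cloud(grab_frame("scene")); ok=True
for n,(x,y,z) in {"small":(.431,-.319,.074),"cyl":(.49,-.152,.1)}.items():
    t=tops(P,(x-.04,x+.04,y-.04,y+.04),z-.012,z+.012); print(n,len(t),t.mean(0).round(3) if len(t) else None); ok&=len(t)>3
if ok: print(job_done(),get_state()['t'])
E
```

```text
small 87 [ 0.434 -0.321  0.068]
cyl 57 [ 0.49  -0.155  0.095]
the job is handed in; nothing more can be done
the job is handed in; nothing more can be done
```

I made up both kits in the order you gave and handed the job in at about 32 s, well under the 112 s limit. In tray_three, the large flask is in the handle bay, the beaker in the middle and the slim bottle at the other end. In tray_two, the jar is in the handle bay and the small flask in the other. Each piece was lowered until the wrist force showed contact (4–9 N) and only then released.

- **Position:** the last depth checks put every piece within about 4 mm of its bay centre, and four of the five tops are at full height above the tray floor. For the small flask I measured only the mean height of its visible top, and the last picture shows it upright.
- **Left in place:** the medium flask, measuring cylinder and dish are standing where they were, to within about 3 mm.
- **Hidden from the top camera:** the arm covered the small flask and the cylinder, so the top-view check found neither. The scene camera's depth then found both at the right place.

No check failed beyond that; the top and wrist cameras disagreed by up to about 4 mm, which the bays easily allow for.

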